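Pack the pass caddy and draw out its handle

TASK

Pack the caddy: stand both steel seasoning shakers upright in its deep bin and lay the pastry brush flat in its shallow bin, leaving the jar, sauce cup and everything else on the counter where they are. Then squeeze in the release button on the side of the caddy's T-handle while the handle is still fully down, and pull the handle straight up to the second of its three stops (the rest position at the bottom is not counted). Finish while still holding the handle at that second stop, with the button kept squeezed in.

Things in the scene. Friction and masses are not known exactly. Their poses are not given: they have to be found in the camera images.
- caddy: the caddy, fixed to the counter: a black base plate 210 x 376 mm, 8 mm thick, with an upright square aluminium column (36 x 34 mm, top 140 mm above the counter) at its centre and a bin on either side of it. Origin at the plate's centre on the counter; local x is the short side, local y the long side; the bins sit 120 mm from the column towards +y and -y, and which bin is on which side changes
- deep_bin_in (a point): the centre of the inner floor (12 mm above the counter) of the deep steel bin, fixed on the caddy; inside 192 mm along the caddy's x by 120 mm along its y, walls 4 mm thick whose rim is 62 mm above this floor; axes parallel to the caddy's
- shallow_bin_in (a point): the centre of the inner floor (12 mm above the counter) of the shallow steel bin, fixed on the caddy; the same footprint and wall thickness as the deep bin, rim only 20 mm above this floor; axes parallel to the caddy's
- shaker_a_mid (a point): a steel seasoning shaker, upright on the counter, 85 mm tall, straight round body 48 mm across up to 64 mm, then a lid 49 mm across that domes to the top; 0.16 kg give or take. The point is on its axis, half-way up (42.5 mm above its foot); z runs up the axis
- shaker_b_mid (a point): a second, identical steel seasoning shaker, upright on the counter, 85 mm tall, straight round body 48 mm across up to 64 mm, then a lid 49 mm across that domes to the top; 0.16 kg give or take. The point is on its axis, half-way up (42.5 mm above its foot); z runs up the axis
- brush_mid (a point): pastry brush lying flat on the counter, 152 mm long (from 80 mm behind to 72 mm ahead of this point), about 60 g. The wooden handle, 22 mm wide and 16 mm thick, reaches from 80 mm behind to 20 mm ahead, the wider ferrule and stiff bristle block (34 to 36 mm wide, 12 to 14 mm thick) lie beyond that. The point is on the handle at the centre of mass, 8 mm above the underside; x points to the bristles, y across, z up
- handle_grip (a point): the centre of the T-handle's black bar, which runs on a steel post in the column: 26 mm thick (caddy x), 70 mm long (caddy y), 24 mm high; 170 mm above the counter when fully down, rising with the handle. Axes parallel to the caddy's. Pinched from above across its 26 mm thickness at the middle, one finger presses the button in
- button_face (a point): the centre of the face of the metal release button, in the middle of the bar's side towards the caddy's +x: 26 mm wide, 16 mm high, standing 6 mm proud of the bar (so 32 mm across bar and button before the squeeze, 26 mm when pressed flush)
- button (a joint): travel of the release button into the bar, towards the caddy's -x: 0 out, 0.006 m fully in; a spring of about 2 N at the start and 6 N fully in. Pressed in 4 mm or more the catch is free; let go, the catch locks the handle at whichever stop it stands
- handle (a joint): height the handle is drawn out: 0 fully down (as at the start), first stop 0.035 m, second stop 0.070 m, third stop and end of travel 0.105 m. With the button in it slides up freely past the stops, against about 4 N of weight and friction, and sinks if let go
- jar_mid (a point): bystander: closed glass jar 68 mm across, 85 mm tall, standing among the things to sort; the point is on its axis, half-way up
- sauce_cup: bystander: open steel sauce cup 48 mm across, 28 mm tall, standing among the things to sort; origin under its centre
- squeeze_bottle: bystander: clear squeeze bottle 56 mm across, 180 mm tall, farther out; origin under its centre
- pepper_mill: bystander: dark wooden pepper mill 54 mm across, 162 mm tall, at the right; origin under its centre
- spoon: bystander: steel spoon 240 mm long lying at the right of the counter
Things that resemble listed ones, but are neither listed nor needed, are in the scene too. What is shaped like the part that bears shaker_b_mid but orange or pink is not meant. What is meant by the part that bears brush_mid is not pink, and is the larger of those in its own colour.

How it is judged:
On the way, in this order (a step that is already met when the one before it is completed fails the run):
1. both shakers stand in the deep bin and the brush lies flat in the shallow bin, all let go (x of shaker_a_mid in the frame of deep_bin_in between -0.08 and 0.08 m and y of shaker_a_mid in the frame of deep_bin_in between -0.045 and 0.045 m and z of each of shaker_a_mid, shaker_b_mid in the frame of deep_bin_in below 0.052 m and angle between each of shaker_a_mid, shaker_b_mid, brush_mid's own z axis and vertical below 0.2 rad and x of shaker_b_mid in the frame of deep_bin_in between -0.08 and 0.08 m and y of shaker_b_mid in the frame of deep_bin_in between -0.045 and 0.045 m and x of brush_mid in the frame of shallow_bin_in between -0.07 and 0.07 m and y of brush_mid in the frame of shallow_bin_in between -0.055 and 0.055 m and z of brush_mid in the frame of shallow_bin_in below 0.02 m and contact force between the fingers and shaker_a below 0.1 N and contact force between the fingers and shaker_b below 0.1 N and contact force between the fingers and brush below 0.1 N and linear speed of each of shaker_a, shaker_b, brush below 0.03 m/s), for 0.2 s.
2. the button is squeezed in with the handle still down (value of joint button above 0.004 m and value of joint handle below 0.01 m), for 0.1 s.
At the end, for the whole second after the job is handed in: fingers hold the handle (over 3 N), at rest, within 6 mm of its second stop (64 to 76 mm out), button at least 4 mm in; both shakers stand (within 0.2 rad) on the deep bin's floor and the brush lies flat (within 0.2 rad) on the shallow bin's floor, all untouched (all of step 1 and value of joint handle between 0.064 and 0.076 m and velocity of joint handle between -0.01 and 0.01 m/s and value of joint button above 0.004 m and contact force between the fingers and handle above 3 N); the arm keeps its last pose, push and grip.
It fails at once if the jar is moved more than 4 cm (distance of jar_mid from where it was at the start of the episode above 0.04 m).
It fails at once if the sauce cup is moved more than 4 cm (distance of sauce_cup from where it was at the start of the episode above 0.04 m).
It fails at once if the squeeze bottle is moved more than 4 cm (distance of squeeze_bottle from where it was at the start of the episode above 0.04 m).
It fails at once if the pepper mill is moved more than 4 cm (distance of pepper_mill from where it was at the start of the episode above 0.04 m).
It fails at once if the spoon is moved more than 4 cm (distance of spoon from where it was at the start of the episode above 0.04 m).
It also fails if it takes over 72 s, if anything falls off the work surface, if the arm or the gripper's body presses on something with over 40 N, if the wrist force passes 120 N, or if a joint passes its speed limit or range.

ROBOT

A 6-joint arm with a two-finger parallel gripper is mounted at the origin on the work surface. World frame = base frame: x ahead of the robot, y to its left, z up, the work surface at z = 0. Lengths are in m, angles in rad, forces in N, time in s.
With the tool pointing down it reaches from about 0.425 to 0.95 m from the base axis. Payload 3.5 kg.
Tool frame: the origin (TCP) lies midway between the tips of the shut fingers; the grasp point (between the pads) lies ctrl.grasp_offset behind it (ctrl.grasp_offset is the distance from the TCP to the grasp point, in m); x points along the fingers, y is the direction in which the jaws open and shut, and the axes are right-handed (so a half turn about x gives the same grasp; the last joint's range is limited). The gripper opens to 85 mm and grips with 20 to 120 N. Pads are 22 mm wide; open, the fingers measure 114 mm over their backs; the gripper's body (76 mm by 85 mm) begins 54 mm behind the grasp point. The pads swing forward as they close: fully open they stand 13 mm farther back than shut.
Start: joints at [-1.468, 0.286, 1.577, -0, 1.279, -0.15], TCP at [0.169, -0.654, 0.231] pointing down, gripper open.
Joint ranges: [-2.77, 2.77], [-0.9, 2.22], [0.21, 2.48], [-1.53, 4.67], [0.24, 2.81], [-2.84, 2.84]. Speed limits (rad/s): [2.79, 2.79, 3.14, 3.14, 3.14, 3.14].

INTERFACE

Orientations are given as a unit quaternion [x, y, z, w].
In Python, from plant import readout, read_camera, sign_off, ctrl gives the robot as it stands.
- The arm moves only by the tool drive_tool, never from a script. Its argument "steps" is a list of rows, each a list of 5 numbers: the shift along the tool's x, y, z in cm, then the turn about the tool's x in degrees, then the opening, from 0 (shut) to 1 (fully open). A call has 1 to 10 rows; each row shifts and turns the commanded pose from where the row before left it, along the tool's axes as they then stand; what a row does not reach is not made up. A row lasts 1/10 s, in which the tool goes at most 50 mm and 8.59 degrees, less where a joint would pass 70% of its speed; a pose out of reach is approached as far as the arm can. A call is refused whole if a number of a shift passes 5 or a number of a turn 8.59, either way. A call with a gripper value outside its range is refused whole. The fingers move at their own pace and stop on an object; "force" is the grip in N (left out, the last holds). Time passes only in rows, so rows that do not move let the fingers close. It gives the time, the measured TCP pose, the force and the opening at its end, in the units of the state.
- readout.get_state(): the state, without advancing time (a new reading comes with each control period).
- read_camera(name): name is "side" or "top" or "wrist"; returns a dict with "frame" (480x640x3 uint8, red, green, blue), "vertical_fov" (degrees; the focal length in pixels is half the picture's height over the tangent of half this angle, whatever the lens; pixels are square), "cx", "cy" (the principal point, pixels), "eye" and "orientation" of the camera in the world. Camera axes: x right, y up, looking along -z (the intrinsics and any distortion apply to the point x, -y, -z); pixel columns grow to the right and rows downward; lengths in m; the calibration is good to about 2 mm. A picture is of the moment at which its call begins. There is no depth.
- sign_off(): hands the job in, once; it reports no verdict.
The state is a dict: "time": time; "qpos": joint angles; "dq": joint speeds; "joint_efforts": joint torques, N m; "eef_pos": TCP position; "tcp_rot": TCP orientation; "contact_force": force on the tool from outside, world axes, zero at the start; "wrist_torque": the same for the moment, N m; "opening": opening from 0.0 (shut) to 1.0 (fully open).
Only numpy, scipy, OpenCV 4.12 (cv2) and the standard library are available. Lean on these libraries where they do the work, as an engineer would, in place of code of your own. Each camera call takes 0.05 s, during which the arm holds its last target. There are 200 camera calls.

## Working session

There is one attempt and no reset: what is moved stays moved. The work goes in short steps, Python scripts to look and compute and a tool call to move; the robot and the scene stay as the last step left them, time stands still between calls to the robot, and variables do not carry over. Pictures are saved under pics/ and viewed, about 8 in all and at most 12, crops included, and the job is handed in when it is done.

Besides the shell and the picture viewer there is one more tool, called after "Emit:" by a JSON object that holds its "method" and its "body". drive_tool: Moves the arm, as the interface text tells. Its arguments: {"type":"object","properties":{"steps":{"type":"array","items":{"type":"array","items":{"type":"number"}}},"force":{"type":"number"}},"required":["steps"]}

```bash
mkdir -p pics; ls
cat > h.py <<'E'
import numpy as np, cv2
from scipy.spatial.transform import Rotation as R
from plant import readout, read_camera, sign_off, ctrl
def cam(n):
    c=read_camera(n); c['f']=240/np.tan(np.radians(c['vertical_fov'])/2); c['Rm']=R.from_quat(c['orientation']).as_matrix(); return c
def save(c,fn): cv2.imwrite('pics/'+fn,c['frame'][:,:,::-1])
def pix(c,P):
    p=(np.atleast_2d(P)-c['eye'])@c['Rm']; return np.c_[c['cx']+c['f']*p[:,0]/-p[:,2], c['cy']+c['f']*p[:,1]/p[:,2]]
def ray(c,u,v,z):
    d=c['Rm']@np.array([(u-c['cx'])/c['f'],-(v-c['cy'])/c['f'],-1]); e=np.array(c['eye']); return e+d*(z-e[2])/d[2]
E
python3 - <<'E'
from h import *
for n in ['top','side']:
    c=cam(n); save(c,n+'0.png'); print(n,{k:v for k,v in c.items() if k not in('frame','Rm')})
print(readout.get_state(), ctrl.grasp_offset)
E
```

```text
pics
top {'vertical_fov': 43.33756537147765, 'cx': 310.2794435723519, 'cy': 249.37288706741793, 'eye': array([ 0.26154015, -0.06094055,  1.43382082]), 'orientation': array([-0.04953509,  0.06463435,  0.70959107, -0.69989227]), 'f': np.float64(604.051158393351)}
side {'vertical_fov': 51.87431298522361, 'cx': 322.89544406408396, 'cy': 237.37153332253968, 'eye': array([ 0.04805818, -1.0309659 ,  1.04588935]), 'orientation': array([ 0.40060726, -0.09171832, -0.18062913,  0.89357411]), 'f': np.float64(493.4458350169355)}
{'time': 0.1, 'qpos': array([-1.46800961e+00,  2.87091347e-01,  1.57803990e+00, -4.13476014e-05,
        1.27858003e+00, -1.50010248e-01]), 'dq': array([-1.03073554e-03, -2.59029901e-03, -4.08532173e-03, -1.24743026e-04,
        4.20544221e-04, -4.72420030e-05]), 'joint_efforts': array([ 7.09535962e-04, -4.07296443e+01, -2.93700635e+01, -1.37203583e-04,
        3.43289335e-03, -9.96395755e-06]), 'eef_pos': array([ 0.16877695, -0.65294577,  0.23007094]), 'tcp_rot': array([ 0.70146849,  0.08989273, -0.7014611 ,  0.0883944 ]), 'contact_force': array([-0.28266133, -0.55896599,  0.13727714]), 'wrist_torque': array([-0.00207531, -0.01781363, -0.01575068]), 'opening': 0.9989493029589405} 0.0187
```

View pics/top0.png

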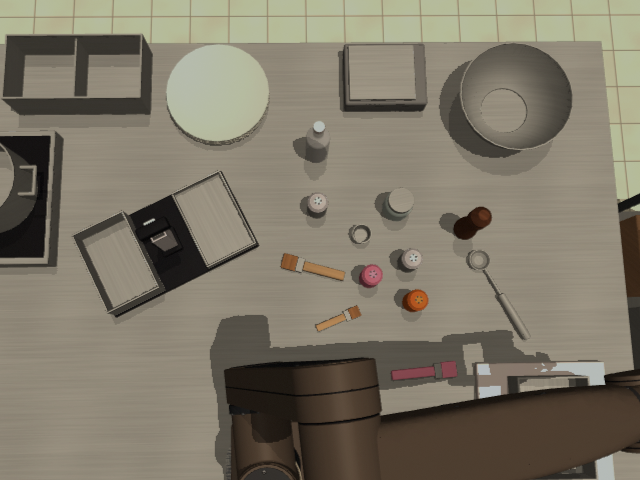

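View pics/side0.png

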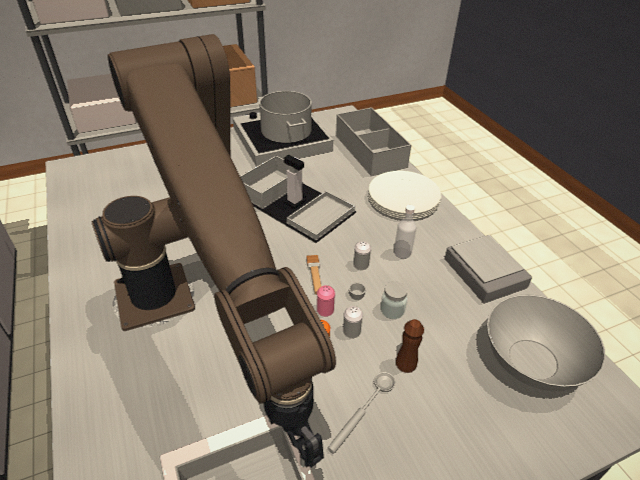

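Top view: the shaker candidates are steel at (317,204) and (411,260), pink at (372,275) and orange at (417,300). The brush candidates are large wooden (313,267), small wooden (338,319) and pink (424,371). I choose the two steel shakers and the large wooden brush. The deep bin is on the left (118,262) and the shallow bin on the right (215,218). I'll check this in a close crop.

Run:
```python
from h import *
im=cv2.imread('pics/top0.png')
a=cv2.resize(im[165:325,65:265],None,fx=4,fy=4,interpolation=cv2.INTER_CUBIC)[:,:800]
b=cv2.resize(im[185:345,265:445],None,fx=4,fy=4,interpolation=cv2.INTER_CUBIC)
cv2.imwrite('pics/cropA.png',a[:600]);cv2.imwrite('pics/cropB.png',b[:600])
```

```text
(no output)
```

View pics/cropA.png

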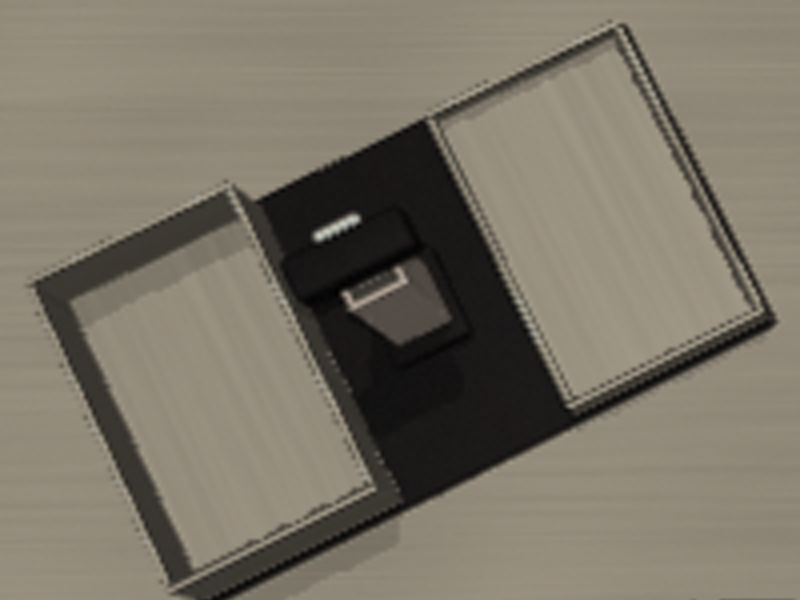

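View pics/cropB.png

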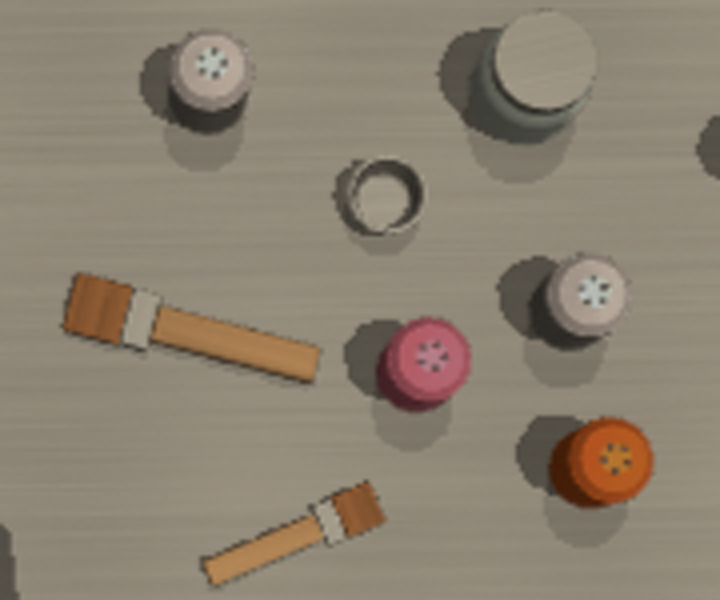

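The crop confirms the choices. The two grey steel shakers have their domes at about (318,201) and (414,258), and the large wooden brush has its bristles left at (283,260) and its tail at (344,276). The button is on the upper side of the bar, so the caddy's +x points up in the image and the deep bin is at +y. Next I fit the poses.

```bash
cat >> h.py <<'E'
def Rz(a): return np.array([[np.cos(a),-np.sin(a)],[np.sin(a),np.cos(a)]])
E
python3 - <<'E'
from h import *
from scipy.optimize import least_squares
c=cam('top'); s=cam('side')
cA=lambda u,v:(65+u/4-.4,165+v/4-.4); cB=lambda u,v:(265+u/4-.4,185+v/4-.4)
obs=[]; M=[]
for p,m in [((618,22),(.1,-.184,.032)),((770,318),(-.1,-.184,.032)),((572,408),(-.1,-.056,.032)),((430,118),(.1,-.056,.032)),
 ((30,285),(.1,.184,.074)),((229,184),(.1,.056,.074)),((172,594),(-.1,.184,.074)),((283,262),(.013,.035,.182)),((408,208),(.013,-.035,.182)),((337,228),(.019,0,.170))]:
    obs.append(cA(*p));M.append(m)
M=np.array(M);obs=np.array(obs)
W=lambda q:np.c_[M[:,:2]@Rz(q[2]).T+q[:2],M[:,2]]
r=least_squares(lambda q:(pix(c,W(q))-obs).ravel(),[.5,.3,.4],loss='soft_l1')
print('caddy',r.x,np.round(pix(c,W(r.x))-obs,1).tolist())
q=r.x
for n,y in(('deep',.12),('shal',-.12)): print(n,Rz(q[2])@[0,y]+q[:2])
P={}
for n,p in(('A',(211,65)),('B',(594,292)),('pink',(432,356)),('orange',(616,459))): P[n]=ray(c,*cB(*p),.084); print(n,P[n], 'side px',pix(s,P[n]))
t=ray(c,*cB(316.5,363),.016);b=ray(c,*cB(71,302),.013)
d=(b-t)[:2];L=np.linalg.norm(d);print('brush len',L,'mid',t[:2]+d/L*.08,'yaw',np.degrees(np.arctan2(d[1],d[0])),t,b)
print('jar',ray(c,*cB(545,60),.085),'cup',ray(c,*cB(385,195),.028))
im=s['frame'][:,:,::-1].copy()
for z in [.182]: 
  for m in [(.013,.035,z),(.013,-.035,z),(-.013,-.035,z),(.1,-.184,.032),(-.1,-.184,.032),(.1,.056,.074)]:
    w=np.r_[Rz(q[2])@m[:2]+q[:2],m[2]]; u=pix(s,w)[0]; cv2.circle(im,tuple(np.int32(u)),1,(0,0,255),-1)
for w in list(P.values())+[t,b]: cv2.circle(im,tuple(np.int32(pix(s,w)[0])),1,(0,255,0),-1)
cv2.imwrite('pics/chk.png',cv2.resize(im[140:350,230:440],None,fx=2.8,fy=2.8))
E
```

```text
caddy [0.51379818 0.24125076 0.45904934] [[0.9, 0.0], [0.0, -0.7], [0.3, 1.3], [-0.7, -0.5], [-0.7, -0.5], [1.2, -0.1], [0.0, 1.0], [-0.6, 0.5], [-1.4, -0.8], [1.3, 0.2]]
deep [0.46062666 0.34882766]
shal [0.56696971 0.13367387]
A [ 0.59411085 -0.10953729  0.084     ] side px [[363.34835431 243.85055802]]
B [ 0.45975009 -0.32445465  0.084     ] side px [[354.34934566 310.31201843]]
pink [ 0.42443137 -0.23124607  0.084     ] side px [[326.72939847 288.96677251]]
orange [ 0.36498365 -0.33277095  0.084     ] side px [[321.16851684 324.1172465 ]]
brush len 0.14988224083509 mid [ 0.45000269 -0.09396598] yaw 75.04491870640764 [ 0.42935775 -0.17125626  0.016     ] [ 0.46803662 -0.02645076  0.013     ]
jar [ 0.59481439 -0.30176125  0.085     ] cup [ 0.52766384 -0.21344946  0.028     ]
```

View pics/chk.png

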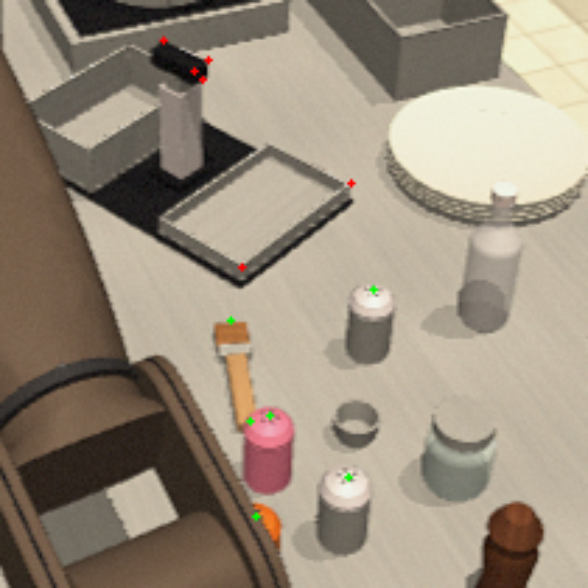

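The side-view reprojection agrees to 1–2 px, so the poses are good. The plan is to do shakers B and A at jaw yaw -63.7° (the caddy's y), then the brush, then the handle at jaw yaw 26.3°.

```bash
cat >> h.py <<'E'
C=np.array([.5138,.2413]); CY=.459
def cad(x,y): return C+Rz(CY)@[x,y]
def go(xy,z,yaw):
    """turn (deg) first, then shift (cm) in the turned tool axes"""
    s=readout.get_state(); m=R.from_quat(s['tcp_rot']).as_matrix(); y0=np.degrees(np.arctan2(m[1,1],m[0,1]))
    t=-((yaw-y0+180)%360-180); a=np.radians(yaw); d=np.r_[xy,z]-s['eef_pos']
    print('turn %.1f shift %.2f %.2f %.2f'%(t,-100*d[2],100*(d[0]*np.cos(a)+d[1]*np.sin(a)),100*(d[0]*np.sin(a)-d[1]*np.cos(a))),
      'at',s['eef_pos'].round(4),'yaw %.1f'%y0,'tilt',m[:,0].round(3),'F',s['contact_force'].round(1),'op %.3f t %.2f'%(s['opening'],s['time']))
E
python3 - <<'E'
from h import *
go((.4598,-.3245),.20,-63.7)
E
```

```text
turn -11.8 shift 3.04 -16.57 -40.65 at [ 0.1688 -0.6531  0.2304] yaw -75.5 tilt [-0.     0.002 -1.   ] F [ 0.4 -0.1 -0.9] op 0.997 t 0.20
```

Emit:
{"method": "drive_tool", "body": {"steps": [[0,0,0,-5.9,1],[0,0,0,-5.9,1],[0.5,-2.1,-5,0,0.9],[0.5,-2.1,-5,0,0.9],[0.5,-2.1,-5,0,0.9],[0.5,-2.1,-5,0,0.9],[0.5,-2.1,-5,0,0.9],[0.5,-2.1,-5,0,0.9],[0,-2,-5,0,0.9],[0,-2,-5,0,0.9]], "force": 40}}

```text
time: 1.2
eef_pos: [0.4322, -0.3515, 0.2035]
tcp_rot: [-0.689, -0.161, 0.689, -0.161]
contact_force: [0.1, -0.6, 0.4]
opening: 0.899
```

Run:
```python
from h import *
go((.4598,-.3245),.035,-63.7)
c=cam('wrist');save(c,'w1.png')
print(pix(c,np.array([[.4598,-.3245,.084],[.4598,-.3245,0],[.4244,-.2312,.084]])))
```

```text
turn -0.0 shift 16.85 -1.20 -3.67 at [ 0.4322 -0.3515  0.2035] yaw -63.7 tilt [-0.  0. -1.] F [ 0.1 -0.6  0.4] op 0.899 t 1.20
[[303.00692462 190.09357953]
 [306.39720432 177.70263543]
 [174.48514516 177.76520435]]
```

View pics/w1.png

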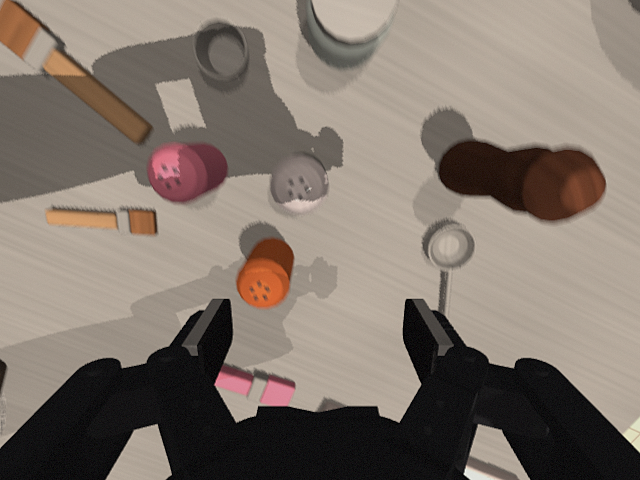

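The wrist view shows steel shaker B at (299,186), against a prediction of (303,190), with pink at (171,175) and orange at (263,290). That's about 2 mm of error, which is fine.

Emit:
{"method": "drive_tool", "body": {"steps": [[0,0,0,0,0.9],[0,0,0,0,0.9]]}}

```text
time: 1.45
eef_pos: [0.4313, -0.3535, 0.2037]
tcp_rot: [-0.688, -0.161, 0.689, -0.161]
contact_force: [-0.5, -0.8, -0.4]
opening: 0.898
```

Run:
```python
from h import *
go((.4598,-.3245),.035,-63.7)
```

```text
turn 0.0 shift 16.87 -1.33 -3.84 at [ 0.4313 -0.3535  0.2037] yaw -63.7 tilt [-0. -0. -1.] F [-0.5 -0.8 -0.4] op 0.898 t 1.45
```

Emit:
{"method": "drive_tool", "body": {"steps": [[0,-0.65,-1.9,0,0.85],[0,-0.7,-1.95,0,0.85],[4,0,0,0,0.85],[4,0,0,0,0.85],[4,0,0,0,0.85],[3,0,0,0,0.85],[1.9,0,0,0,0.85],[0,0,0,0,0.85],[0,0,0,0,0],[0,0,0,0,0]]}}

```text
time: 2.45
eef_pos: [0.4603, -0.3258, 0.0365]
tcp_rot: [0.689, 0.16, -0.688, 0.161]
contact_force: [0.6, 1.1, -0.5]
opening: 0.555
```

Emit:
{"method": "drive_tool", "body": {"steps": [[0,0,0,0,0],[0,0,0,0,0],[0,0,0,0,0],[-1,0,0,0,0],[-2,0,0,0,0],[-3,0,0,0,0],[-4,0,0,0,0],[-4,0,0,0,0],[-4,0,0,0,0],[-3.5,0,0,0,0]]}}

```text
time: 3.45
eef_pos: [0.4599, -0.3236, 0.2521]
tcp_rot: [0.689, 0.161, -0.688, 0.161]
contact_force: [0.9, 0.1, -1.5]
opening: 0.552
```

Run:
```python
from h import *
go(cad(.045,.12),.25,-63.7)
go(cad(.045,.12),.05,-63.7)
```

```text
turn 0.0 shift 0.21 -60.25 -34.37 at [ 0.4599 -0.3236  0.2521] yaw -63.7 tilt [ 0.001  0.    -1.   ] F [ 0.9  0.1 -1.5] op 0.552 t 3.45
turn 0.0 shift 20.21 -60.25 -34.37 at [ 0.4599 -0.3236  0.2521] yaw -63.7 tilt [ 0.001  0.    -1.   ] F [ 0.9  0.1 -1.5] op 0.552 t 3.45
```

Emit:
{"method": "drive_tool", "body": {"steps": [[0,-1.75,-1,0,0],[0,-3.5,-2,0,0],[0,-4,-2.3,0,0],[0,-4,-2.3,0,0],[0,-4,-2.3,0,0],[0,-4,-2.3,0,0],[0,-4,-2.3,0,0],[0,-4,-2.3,0,0],[0,-4,-2.3,0,0],[0,-4,-2.3,0,0]]}}

```text
time: 4.45
eef_pos: [0.4851, 0.1071, 0.2484]
tcp_rot: [-0.688, -0.161, 0.689, -0.161]
contact_force: [0.9, -0.5, -1.1]
opening: 0.555
```

Emit:
{"method": "drive_tool", "body": {"steps": [[0,-4,-2.3,0,0],[0,-4,-2.3,0,0],[0,-4,-2.3,0,0],[0,-4,-2.3,0,0],[0,-3.5,-2,0,0],[0,-2,-1.1,0,0],[0,-1,-0.55,0,0],[0,0,0,0,0],[0,0,0,0,0]]}}

```text
time: 5.35
eef_pos: [0.5019, 0.3623, 0.249]
tcp_rot: [-0.688, -0.16, 0.689, -0.161]
contact_force: [0.4, -0.5, -0.8]
opening: 0.554
```

Run:
```python
from h import *
go(cad(.045,.12),.0485,-63.7)
c=cam('wrist');save(c,'w2.png')
c=cam('top');save(c,'t2.png')
```

```text
turn -0.0 shift 20.05 -0.63 -0.21 at [0.5019 0.3623 0.249 ] yaw -63.7 tilt [-0.001 -0.001 -1.   ] F [ 0.4 -0.5 -0.8] op 0.554 t 5.35
```

View pics/w2.png

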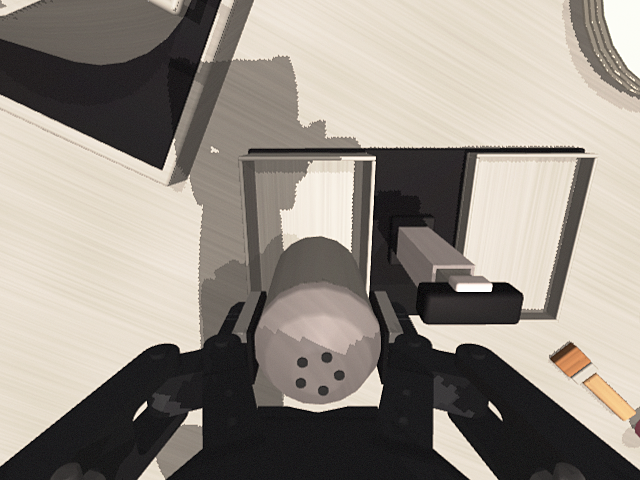

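The shaker is held upright between the pads. The deep bin is squared up at columns 240–375, with the handle to its right at (470,300). Next I lower it.

Emit:
{"method": "drive_tool", "body": {"steps": [[2,-0.6,-0.2,0,0],[4,0,0,0,0],[4,0,0,0,0],[4,0,0,0,0],[3,0,0,0,0],[1.5,0,0,0,0],[0.8,0,0,0,0],[0.5,0,0,0,0],[0,0,0,0,0]]}}

```text
time: 6.35
eef_pos: [0.5024, 0.3696, 0.0529]
tcp_rot: [0.689, 0.161, -0.688, 0.16]
contact_force: [0.2, 0.0, -1.9]
opening: 0.551
```

Run:
```python
from h import *
go(cad(.045,.12),.048,-63.7)
```

```text
turn -0.0 shift 0.49 0.00 0.16 at [0.5024 0.3696 0.0529] yaw -63.7 tilt [ 0.002  0.001 -1.   ] F [ 0.2  0.  -1.9] op 0.551 t 6.35
```

Emit:
{"method": "drive_tool", "body": {"steps": [[0.2,0,0,0,0],[0.2,0,0,0,0],[0,0,0,0,0]]}}

```text
time: 6.65
eef_pos: [0.5021, 0.3697, 0.0486]
tcp_rot: [0.689, 0.161, -0.688, 0.161]
contact_force: [0.3, -0.2, -1.2]
opening: 0.554
```

Emit:
{"method": "drive_tool", "body": {"steps": [[0.1,0,0,0,0],[0,0,0,0,0.72],[0,0,0,0,0.72],[0,0,0,0,0.72],[-2,0,0,0,0.72],[-4,0,0,0,0.72],[-4,0,0,0,0.8],[-4,0,0,0,0.8],[-4,0,0,0,0.85],[-2.2,0,0,0,0.85]]}}

```text
time: 7.65
eef_pos: [0.5027, 0.37, 0.2534]
tcp_rot: [0.691, 0.161, -0.686, 0.16]
contact_force: [1.0, -0.0, -0.6]
opening: 0.851
```

Run:
```python
from h import *
c=cam('top');save(c,'t3.png');cv2.imwrite('pics/t3c.png',cv2.resize(c['frame'][150:330,50:350,::-1],None,fx=2,fy=2))
go((.5941,-.1095),.25,-63.7)
```

```text
turn -0.0 shift 0.69 47.04 13.20 at [0.504  0.3707 0.2569] yaw -63.7 tilt [ 0.01   0.005 -1.   ] F [0.2 0.9 2.8] op 0.849 t 7.70
```

Emit:
{"method": "drive_tool", "body": {"steps": [[0,2,0.6,0,0.85],[0,4,1.1,0,0.85],[0,4.5,1.25,0,0.85],[0,4.5,1.25,0,0.85],[0,4.5,1.25,0,0.85],[0,4.5,1.25,0,0.85],[0,4.5,1.25,0,0.85],[0,4.5,1.25,0,0.85],[0,4.5,1.25,0,0.85],[0,4.5,1.25,0,0.85]]}}

```text
time: 8.7
eef_pos: [0.5823, -0.0608, 0.2479]
tcp_rot: [-0.688, -0.161, 0.689, -0.161]
contact_force: [1.0, -1.0, -0.0]
opening: 0.854
```

Emit:
{"method": "drive_tool", "body": {"steps": [[0,3,0.8,0,0.85],[0,2,0.5,0,0.85],[0,0,0,0,0.85],[0,0,0,0,0.85]]}}

```text
time: 9.1
eef_pos: [0.5929, -0.109, 0.2481]
tcp_rot: [-0.688, -0.161, 0.689, -0.16]
contact_force: [-0.7, 0.8, -0.9]
opening: 0.851
```

Run:
```python
from h import *
go((.5941,-.1095),.035,-63.7)
```

```text
turn -0.0 shift 21.31 0.10 -0.09 at [ 0.5929 -0.109   0.2481] yaw -63.7 tilt [-0.001  0.001 -1.   ] F [-0.7  0.8 -0.9] op 0.851 t 9.10
```

Emit:
{"method": "drive_tool", "body": {"steps": [[3,0.1,-0.1,0,0.85],[4,0,0,0,0.85],[4,0,0,0,0.85],[4,0,0,0,0.85],[3.5,0,0,0,0.85],[1.8,0,0,0,0.85],[1,0,0,0,0.85],[0,0,0,0,0.85],[0,0,0,0,0],[0,0,0,0,0]]}}

```text
time: 10.1
eef_pos: [0.5958, -0.1099, 0.0379]
tcp_rot: [0.69, 0.16, -0.688, 0.161]
contact_force: [-0.1, 1.4, 1.1]
opening: 0.556
```

Emit:
{"method": "drive_tool", "body": {"steps": [[0,0,0,0,0],[0,0,0,0,0],[0,0,0,0,0]]}}

```text
time: 10.4
eef_pos: [0.5958, -0.11, 0.0379]
tcp_rot: [0.69, 0.16, -0.688, 0.161]
contact_force: [-1.0, 2.0, 6.4]
opening: 0.555
```

Emit:
{"method": "drive_tool", "body": {"steps": [[-1,0,0,0,0],[-2,0,0,0,0],[-4,0,0,0,0],[-4,0,0,0,0],[-4,0,0,0,0],[-4,0,0,0,0],[-2.3,0,0,0,0],[0,0,0,0,0]]}}

```text
time: 11.2
eef_pos: [0.5964, -0.1111, 0.2543]
tcp_rot: [0.691, 0.159, -0.686, 0.163]
contact_force: [-0.3, -0.7, -1.6]
opening: 0.553
```

Run:
```python
from h import *
go(cad(-.045,.12),.25,-63.7)
```

```text
turn -0.0 shift 0.43 -47.25 -3.71 at [ 0.5964 -0.1111  0.2543] yaw -63.7 tilt [ 0.009 -0.004 -1.   ] F [-0.3 -0.7 -1.6] op 0.553 t 11.20
```

Emit:
{"method": "drive_tool", "body": {"steps": [[-0.5,-2,-0.15,0,0],[0,-4,-0.3,0,0],[0,-4.5,-0.35,0,0],[0,-4.5,-0.35,0,0],[0,-4.5,-0.35,0,0],[0,-4.5,-0.35,0,0],[0,-4.5,-0.35,0,0],[0,-4.5,-0.35,0,0],[0,-4.5,-0.35,0,0],[0,-4,-0.3,0,0]]}}

```text
time: 12.2
eef_pos: [0.4362, 0.2778, 0.251]
tcp_rot: [-0.687, -0.161, 0.69, -0.161]
contact_force: [-0.4, 0.8, -2.0]
opening: 0.556
```

Emit:
{"method": "drive_tool", "body": {"steps": [[0,-3.5,-0.3,0,0],[0,-2.2,-0.2,0,0],[0,0,0,0,0],[0,0,0,0,0]]}}

```text
time: 12.6
eef_pos: [0.4171, 0.3293, 0.2516]
tcp_rot: [-0.687, -0.161, 0.69, -0.162]
contact_force: [-0.2, 0.3, -1.1]
opening: 0.555
```

Run:
```python
from h import *
go(cad(-.045,.12),.052,-63.7)
```

```text
turn 0.1 shift 19.96 0.18 -0.27 at [0.4171 0.3293 0.2516] yaw -63.6 tilt [-0.003 -0.002 -1.   ] F [-0.2  0.3 -1.1] op 0.555 t 12.60
```

Emit:
{"method": "drive_tool", "body": {"steps": [[2,0.2,-0.25,0,0],[4,0,0,0,0],[4,0,0,0,0],[4,0,0,0,0],[3,0,0,0,0],[1.5,0,0,0,0],[0.6,0,0,0,0],[0,0,0,0,0],[0,0,0,0,0]]}}

```text
time: 13.5
eef_pos: [0.4232, 0.3293, 0.0645]
tcp_rot: [0.69, 0.161, -0.688, 0.16]
contact_force: [0.2, -0.2, -1.4]
opening: 0.552
```

Emit:
{"method": "drive_tool", "body": {"steps": [[0.7,0,0,0,0],[0.5,0,0,0,0],[0.1,0,0,0,0],[0,0,0,0,0]]}}

```text
time: 13.9
eef_pos: [0.4218, 0.329, 0.05]
tcp_rot: [0.689, 0.161, -0.689, 0.161]
contact_force: [-1.0, 0.2, -0.6]
opening: 0.554
```

Emit:
{"method": "drive_tool", "body": {"steps": [[0.1,0,0,0,0],[0,0,0,0,0.72],[0,0,0,0,0.72],[0,0,0,0,0.72],[-2,0,0,0,0.72],[-4,0,0,0,0.72],[-4,0,0,0,0.7],[-4,0,0,0,0.6],[-4,0,0,0,0.6],[-2.2,0,0,0,0.6]]}}

```text
time: 14.9
eef_pos: [0.4229, 0.3295, 0.2551]
tcp_rot: [0.691, 0.161, -0.686, 0.16]
contact_force: [0.5, -0.2, -1.0]
opening: 0.599
```

Run:
```python
from h import *
go((.450,-.094),.25,-15)
```

```text
turn -48.7 shift 0.51 13.58 40.20 at [0.4229 0.3295 0.2551] yaw -63.7 tilt [ 0.005  0.003 -1.   ] F [ 0.5 -0.2 -1. ] op 0.599 t 14.90
```

Emit:
{"method": "drive_tool", "body": {"steps": [[0,0,0,-8.1,0.6],[0,0,0,-8.1,0.6],[0,0,0,-8.1,0.6],[0,0,0,-8.1,0.6],[0,0,0,-8.1,0.6],[0,0,0,-8.2,0.6],[0,1.3,4,0,0.6],[0,1.5,4.5,0,0.6],[0,1.5,4.5,0,0.6],[0,1.5,4.5,0,0.6]]}}

```text
time: 15.9
eef_pos: [0.4321, 0.1433, 0.2507]
tcp_rot: [0.561, 0.431, -0.561, 0.431]
contact_force: [0.8, -0.2, 0.5]
opening: 0.603
```

Emit:
{"method": "drive_tool", "body": {"steps": [[0,1.5,4.5,0,0.6],[0,1.5,4.5,0,0.6],[0,1.5,4.5,0,0.6],[0,1.5,4.5,0,0.6],[0,1.2,3.5,0,0.6],[0,0.3,1.2,0,0.6],[0,0,0,0,0.6],[0,0,0,0,0.6]]}}

```text
time: 16.7
eef_pos: [0.4459, -0.093, 0.2505]
tcp_rot: [0.561, 0.431, -0.561, 0.43]
contact_force: [-0.5, -0.6, -0.2]
opening: 0.598
```

Run:
```python
from h import *
go((.450,-.094),.006,-15)
c=cam('wrist');save(c,'w4.png')
print(pix(c,np.array([[.450,-.094,.016],[.4294,-.1713,.016],[.468,-.0264,.013]])))
```

```text
turn -0.0 shift 24.45 0.42 -0.01 at [ 0.4459 -0.093   0.2505] yaw -15.0 tilt [-0.     0.001 -1.   ] F [-0.5 -0.6 -0.2] op 0.598 t 16.70
[[321.98455684 207.79484827]
 [321.82323922 272.60032701]
 [322.09510036 144.05586365]]
```

View pics/w4.png

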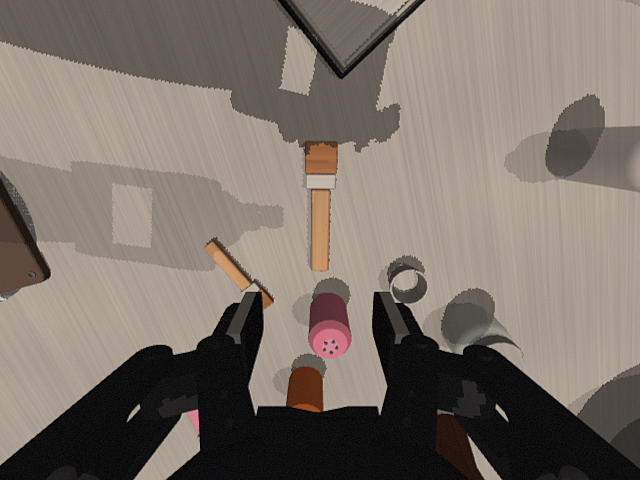

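The brush is squared up, with bristles at (321,141) and tail at (320,270), predicted (322,144) and (322,273). That's within 3 mm. The pink shaker and small brush are clear of the fingers.

Emit:
{"method": "drive_tool", "body": {"steps": [[3,0.3,0,0,0.6],[4,0,0,0,0.6],[4,0,0,0,0.6],[4,0,0,0,0.6],[4,0,0,0,0.6],[3,0,0,0,0.6],[1.3,0,0,0,0.6],[0,0,0,0,0.6],[0,0,0,0,0.6]]}}

```text
time: 17.65
eef_pos: [0.4501, -0.0944, 0.019]
tcp_rot: [0.561, 0.43, -0.56, 0.431]
contact_force: [-0.2, -0.1, -0.0]
opening: 0.603
```

Run:
```python
from h import *
go((.450,-.094),.006,-15)
```

```text
turn 0.1 shift 1.30 -0.02 -0.04 at [ 0.4501 -0.0944  0.019 ] yaw -14.9 tilt [ 0.002 -0.001 -1.   ] F [-0.2 -0.1 -0. ] op 0.603 t 17.65
```

Emit:
{"method": "drive_tool", "body": {"steps": [[0.7,0,0,0,0.6],[0.6,0,0,0,0.6],[0,0,0,0,0],[0,0,0,0,0],[0,0,0,0,0],[0,0,0,0,0],[0,0,0,0,0]]}}

```text
time: 18.35
eef_pos: [0.4493, -0.0949, 0.0051]
tcp_rot: [0.561, 0.43, -0.561, 0.431]
contact_force: [0.2, -0.2, 1.6]
opening: 0.248
```

Run:
```python
from h import *
go((.450,-.094),.006,-15)
```

```text
turn -0.0 shift -0.09 0.04 -0.10 at [ 0.4493 -0.0949  0.0051] yaw -15.0 tilt [ 0.001 -0.    -1.   ] F [ 0.2 -0.2  1.6] op 0.248 t 18.35
```

Emit:
{"method": "drive_tool", "body": {"steps": [[-1,0,0,0,0],[-2,0,0,0,0],[-4,0,0,0,0],[-4,0,0,8.1,0],[-2,0,0,8.1,0],[0,0,0,8.1,0],[0,0,0,8.1,0],[0,0,0,8.1,0],[0,0,0,8.2,0],[0,0,0,0,0]]}}

```text
time: 19.35
eef_pos: [0.4487, -0.0945, 0.1351]
tcp_rot: [-0.689, -0.161, 0.689, -0.161]
contact_force: [0.5, -0.5, -0.6]
opening: 0.245
```

Run:
```python
from h import *
go(cad(.004,-.12),.12,-63.7)
```

```text
turn -0.0 shift 1.51 -15.22 -21.11 at [ 0.4487 -0.0945  0.1351] yaw -63.7 tilt [-0.  0. -1.] F [ 0.5 -0.5 -0.6] op 0.245 t 19.35
```

Emit:
{"method": "drive_tool", "body": {"steps": [[0,-1.5,-2,0,0],[0,-2.7,-3.8,0,0],[0,-2.7,-3.8,0,0],[0,-2.7,-3.8,0,0],[0,-2.7,-3.8,0,0],[0,-1.9,-2.6,0,0],[0,-1,-1.3,0,0],[0,0,0,0,0],[0,0,0,0,0]]}}

```text
time: 20.25
eef_pos: [0.5702, 0.1344, 0.1345]
tcp_rot: [-0.688, -0.161, 0.689, -0.161]
contact_force: [-0.2, -0.0, -0.8]
opening: 0.242
```

Run:
```python
from h import *
go(cad(.004,-.12),.018,-63.7)
c=cam('wrist');save(c,'w5.png')
```

```text
turn 0.1 shift 11.65 -0.08 -0.08 at [0.5702 0.1344 0.1345] yaw -63.6 tilt [-0.001 -0.001 -1.   ] F [-0.2 -0.  -0.8] op 0.242 t 20.25
```

View pics/w5.png

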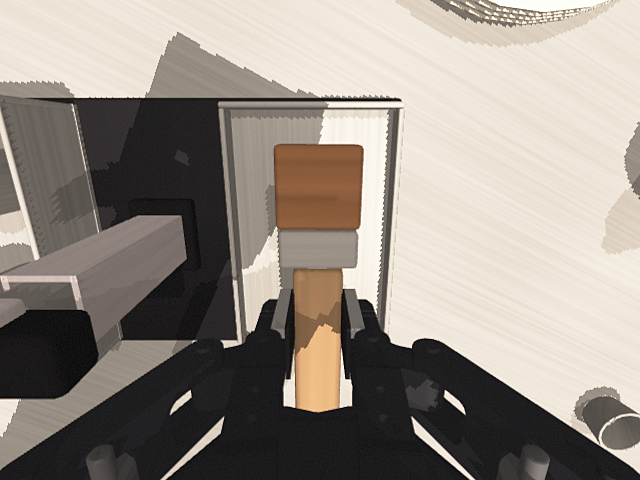

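The brush is held straight, centred over the shallow bin (columns 230–390) and parallel to its walls. Next I lower it.

Emit:
{"method": "drive_tool", "body": {"steps": [[2,0,0,0,0],[3,0,0,0,0],[3,0,0,0,0],[1.5,0,0,0,0],[0.8,0,0,0,0],[0,0,0,0,0],[0,0,0,0,0]]}}

```text
time: 21.0
eef_pos: [0.5719, 0.1348, 0.0331]
tcp_rot: [0.689, 0.161, -0.688, 0.161]
contact_force: [1.0, -0.7, -0.0]
opening: 0.243
```

Emit:
{"method": "drive_tool", "body": {"steps": [[0.7,0,0,0,0],[0.5,0,0,0,0],[0.3,0,0,0,0],[0,0,0,0,0]]}}

```text
time: 21.4
eef_pos: [0.5711, 0.1352, 0.0172]
tcp_rot: [0.689, 0.161, -0.688, 0.161]
contact_force: [-1.3, 0.1, 2.2]
opening: 0.245
```

Emit:
{"method": "drive_tool", "body": {"steps": [[0,0,0,0,0.5],[0,0,0,0,0.5],[0,0,0,0,0.5],[-2,0,0,0,0.5],[-4,0,0,0,0.6],[-4,0,0,0,0.6],[-4,0,0,0,0.6],[-4,0,0,0,0.6],[-4.5,0,0,0,0.6],[-4,0,0,0,0.6]]}}

```text
time: 22.4
eef_pos: [0.5708, 0.1351, 0.2841]
tcp_rot: [0.689, 0.161, -0.688, 0.161]
contact_force: [-0.2, 0.3, 0.1]
opening: 0.598
```

Run:
```python
from h import *
go(cad(0,0),.27,26.3)
```

```text
turn -90.0 shift 1.41 -0.40 -12.05 at [0.5708 0.1351 0.2841] yaw -63.7 tilt [ 0.001  0.    -1.   ] F [-0.2  0.3  0.1] op 0.598 t 22.40
```

Emit:
{"method": "drive_tool", "body": {"steps": [[0,0,0,-8.5,0.6],[0,0,0,-8.5,0.6],[0,0,0,-8.5,0.6],[0,0,0,-8.5,0.6],[0,0,0,-8.5,0.6],[0,0,0,-8.5,0.6],[0,0,0,-8.5,0.6],[0,0,0,-8.5,0.6],[0,0,0,-8.5,0.6],[0,0,0,-8.5,0.6]]}}

```text
time: 23.4
eef_pos: [0.5707, 0.1351, 0.2815]
tcp_rot: [0.397, 0.585, -0.397, 0.585]
contact_force: [-0.4, 0.5, 0.9]
opening: 0.599
```

Emit:
{"method": "drive_tool", "body": {"steps": [[0,0,0,-5,0.6],[0,0,0,0,0.6],[0,0,0,0,0.6]]}}

```text
time: 23.7
eef_pos: [0.5708, 0.1351, 0.2817]
tcp_rot: [0.374, 0.6, -0.374, 0.6]
contact_force: [-0.5, -0.8, -0.3]
opening: 0.601
```

Run:
```python
from h import *
go(cad(0,0),.27,26.3)
c=cam('wrist');save(c,'w6.png')
b=lambda x,y,z:np.r_[cad(x,y),z]
print(pix(c,np.array([b(.013,.035,.182),b(.013,-.035,.182),b(-.013,.035,.182),b(-.013,-.035,.182),b(.019,0,.178)])).round(1))
```

```text
turn -0.1 shift 1.17 -0.40 -12.05 at [0.5708 0.1351 0.2817] yaw 26.2 tilt [-0.  0. -1.] F [-0.5 -0.8 -0.3] op 0.601 t 23.70
[[332.1   5.3]
 [331.  124.8]
 [290.2   5.4]
 [292.9 124.9]
 [340.3  69.1]]
```

View pics/w6.png

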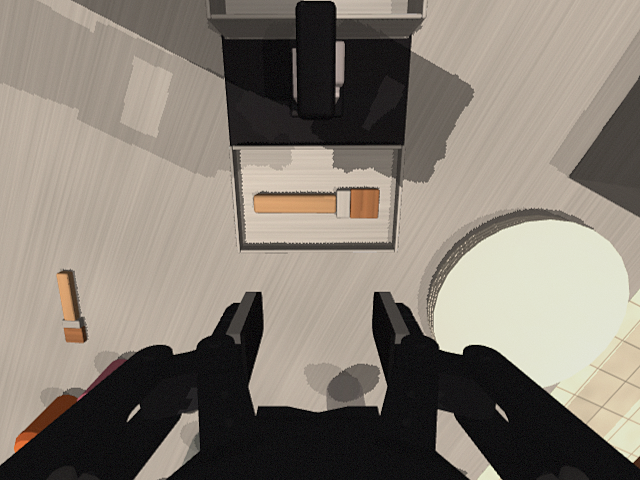

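The brush lies flat in the shallow bin (316,203). The handle bar is at columns 298–336 with its near end at row 118, predicted 291–332 and row 125. That puts it about +3 mm in caddy x. I move above it and check again.

Emit:
{"method": "drive_tool", "body": {"steps": [[0,0,-2,0,0.6],[0,0,-4,0,0.6],[0,0,-3.5,0,0.6],[0,-0.1,-2,0,0.6],[0,0,-0.6,0,0.6],[1.5,0,0,0,0.6],[1.5,0,0,0,0.6],[0,0,0,0,0.6],[0,0,0,0,0.6]]}}

```text
time: 24.65
eef_pos: [0.5162, 0.2421, 0.2502]
tcp_rot: [0.373, 0.601, -0.374, 0.6]
contact_force: [0.2, -0.6, 0.9]
opening: 0.6
```

Run:
```python
from h import *
go(cad(0,0),.154,26.3)
c=cam('wrist');s=cam('side');t=cam('top')
save(t,'t7.png')
a=c['frame'][:,:,::-1]; b=cv2.resize(s['frame'][130:270,220:380,::-1],None,fx=2,fy=2)
o=np.zeros((480,800,3),np.uint8); o[:,:480]=a[:,80:560]; o[:280,480:]=b
cv2.imwrite('pics/w7.png',o)
```

```text
turn -0.1 shift 9.62 -0.25 -0.04 at [0.5162 0.2421 0.2502] yaw 26.2 tilt [-0.003 -0.001 -1.   ] F [ 0.2 -0.6  0.9] op 0.600 t 24.65
```

View pics/w7.png

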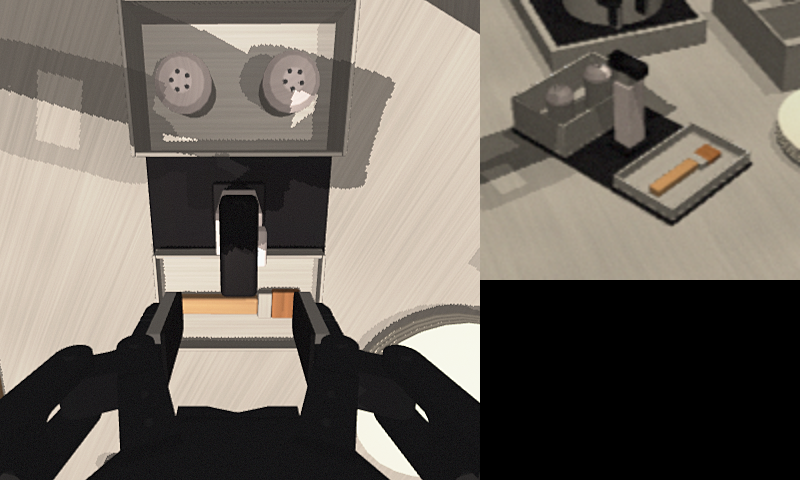

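Both shakers stand in the deep bin and the brush is flat. The bar (218–258) is centred between the pads (183–293). I lower around it and squeeze.

Emit:
{"method": "drive_tool", "body": {"steps": [[2,0,0,0,0.6],[3,0,0,0,0.6],[2.5,0,0,0,0.6],[1.3,0,0,0,0.6],[0.6,0,0,0,0.6],[0.5,0,0,0,0.6],[0,0,0,0,0.6],[0,0,0,0,0.6]]}}

```text
time: 25.6
eef_pos: [0.5171, 0.2433, 0.154]
tcp_rot: [0.374, 0.6, -0.373, 0.601]
contact_force: [-0.1, -0.4, -0.0]
opening: 0.599
```

Run:
```python
from h import *
go(cad(.003,0),.150,26.3)
```

```text
turn -0.0 shift 0.40 -0.09 0.03 at [0.5171 0.2433 0.154 ] yaw 26.3 tilt [ 0.002  0.001 -1.   ] F [-0.1 -0.4 -0. ] op 0.599 t 25.60
```

Emit:
{"method": "drive_tool", "body": {"steps": [[0.4,0,0,0,0.6],[0,0,0,0,0.6],[0,0,0,0,0],[0,0,0,0,0],[0,0,0,0,0],[0,0,0,0,0],[0,0,0,0,0],[0,0,0,0,0]], "force": 40}}

```text
time: 26.4
eef_pos: [0.5164, 0.2431, 0.1498]
tcp_rot: [0.373, 0.601, -0.373, 0.601]
contact_force: [-2.8, -1.4, 5.3]
opening: 0.297
```

Run:
```python
from h import *
go(cad(.003,0),.150,26.3)
```

```text
turn -0.0 shift -0.02 -0.01 0.05 at [0.5164 0.2431 0.1498] yaw 26.3 tilt [-0. -0. -1.] F [-2.8 -1.4  5.3] op 0.297 t 26.40
```

The opening reads about 25–26 mm, so the button is flush. Next I pull up 70 mm.

Emit:
{"method": "drive_tool", "body": {"steps": [[-0.5,0,0,0,0],[-1,0,0,0,0],[-1.2,0,0,0,0],[-1.2,0,0,0,0],[-1.2,0,0,0,0],[-1,0,0,0,0],[-0.5,0,0,0,0],[-0.3,0,0,0,0],[0,0,0,0,0],[0,0,0,0,0]]}}

```text
time: 27.4
eef_pos: [0.5163, 0.2431, 0.2178]
tcp_rot: [0.373, 0.601, -0.373, 0.601]
contact_force: [1.3, -0.5, -2.1]
opening: 0.303
```

Emit:
{"method": "drive_tool", "body": {"steps": [[0,0,0,0,0],[0,0,0,0,0],[0,0,0,0,0]]}}

```text
time: 27.7
eef_pos: [0.5163, 0.2431, 0.2176]
tcp_rot: [0.373, 0.601, -0.373, 0.601]
contact_force: [1.6, -0.3, -2.0]
opening: 0.3
```

Emit:
{"method": "drive_tool", "body": {"steps": [[-0.2,0,0,0,0],[0,0,0,0,0],[0,0,0,0,0],[0,0,0,0,0]]}}

```text
time: 28.1
eef_pos: [0.5163, 0.2431, 0.2196]
tcp_rot: [0.373, 0.601, -0.373, 0.601]
contact_force: [2.5, 0.3, -2.5]
opening: 0.3
```

Run:
```python
from h import *
go(cad(.003,0),.2198,26.3)
s=cam('side');c=cam('wrist')
im=s['frame'][:,:,::-1].copy()
for sy in(.035,-.035):
  for z,col in((.228,(0,0,255)),(.252,(0,255,0))):
    for sx in (-.013,.013):
      u=pix(s,np.r_[cad(sx,sy),z])[0]; cv2.circle(im,tuple(np.int32(u)),0,col,-1)
o=np.zeros((500,800,3),np.uint8)
o[:500,:400]=cv2.resize(im[110:235,240:340],None,fx=4,fy=4)
o[:300,400:]=cv2.resize(c['frame'][:,:,::-1],(400,300),interpolation=cv2.INTER_AREA)
cv2.imwrite('pics/w8.png',o)
```

```text
turn -0.0 shift -0.02 -0.01 0.05 at [0.5163 0.2431 0.2196] yaw 26.3 tilt [-0. -0. -1.] F [ 2.5  0.3 -2.5] op 0.300 t 28.10
```

View pics/w8.png

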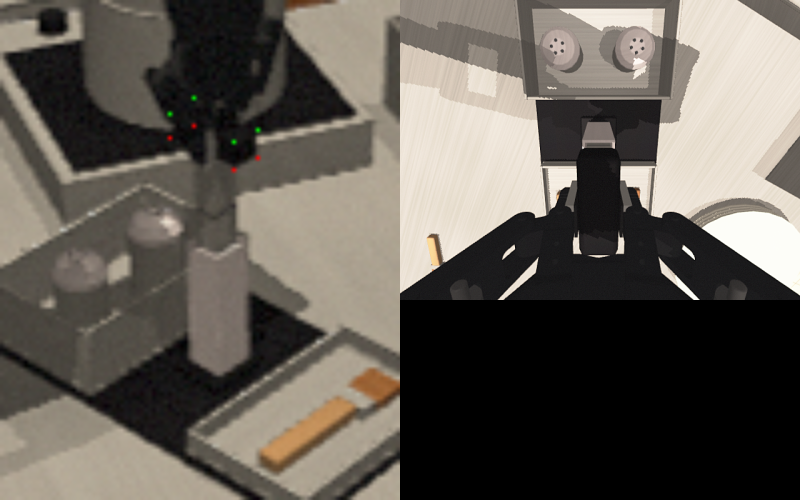

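The side view shows the bar raised on its post, between the predicted 70 mm markers at about (170–258, 100–170), with the fingers gripping it. Both shakers stand in the deep bin and the brush is flat, so I hand in.

```bash
python3 -c "
from plant import sign_off; print(sign_off())"
```

```text
the job is handed in; nothing more can be done
None
```

The caddy is packed and I signed off holding the handle at its second stop with the button squeezed in; `sign_off` reports no verdict. The run took about 28 s of the 72 s allowed.

- **Packing:** both steel shakers stand in the deep bin and the large wooden brush lies flat in the shallow bin, as seen in the last side and wrist views. I kept clear of the pink, orange and small look-alikes and the bystanders. I did not re-measure the bystanders afterwards.
- **Button:** I squeezed it with the handle still fully down. The opening read 0.297, about 25–26 mm, which matches the button pressed flush. It still read 0.300 at the end, with the grip set at 40 N.
- **Handle:** the gripper rose 69.8 mm (from 0.1498 to 0.2196 m). The side view puts the bar roughly at the predicted 70 mm height, though the fingers partly hid it.
- **Disagreement:** the wrist camera placed the bar about 3 mm further along the caddy's x than my first fit. I corrected for it before gripping, and the sideways force then stayed around 3 N.

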